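Leak-check a gas manifold, then crack the needle valve and hold it

ROBOT

A 7-joint arm with a two-finger parallel gripper is mounted at the origin on the work surface. World frame = base frame: x ahead of the robot, y to its left, z up, the work surface at z = 0. Lengths are in m, angles in rad, forces in N, time in s.
With the tool pointing down it reaches from about 0.4 to 0.85 m from the base axis. Payload 4.5 kg.
Tool frame: the origin (TCP) lies midway between the tips of the shut fingers; the grasp point (between the pads) lies 19 mm behind it; z points along the fingers, y is the line along which they close (so a half turn about z gives the same grasp; the last joint's range is limited). The gripper opens to 85 mm and grips with 20 to 120 N. Pads are 22 mm wide; open, the fingers measure 114 mm over their backs; the gripper's body (76 mm by 85 mm) begins 54 mm behind the grasp point. The pads swing forward as they close: fully open they stand 13 mm farther back than shut.
Start: joints at [1.297, 0.689, -0.195, 1.565, 0.157, 0.902, -0.215], TCP at [0.189, -0.596, 0.198] pointing down, gripper open.
Joint ranges: [-3.01, 3.01], [-0.46, 2.08], [-1.47, 1.51], [0.13, 2.56], [-1, 4.14], [0.04, 2.09], [-2.66, 2.66]. Speed limits (rad/s): [2.57, 2.57, 3.14, 3.14, 3.14, 3.14, 3.14].

INTERFACE

Orientations are given as a unit quaternion [x, y, z, w].
In Python, from rig import * gives the robot as it stands.
- The arm moves only by the tool step_arm, never from a script. Its argument "moves" is text: rows parted by semicolons, each of 4 numbers parted by spaces: the shift along the tool's x, y, z in mm, then the turn about the tool's z in rad. A call has 1 to 12 rows; each row shifts and turns the commanded pose from where the row before left it, along the tool's axes as they then stand; what a row does not reach is not made up. A row lasts 1/12 s, in which the tool goes at most 41.7 mm and 7.16 degrees, less where a joint would pass 70% of its speed; a pose out of reach is approached as far as the arm can. A call is refused whole if a number of a shift passes 41.7 or a number of a turn 0.125, either way. A call with a gripper value outside its range is refused whole. "grip" is the closure, from 0 (fully open) to 1 (shut), set as the call begins (left out, the last holds). The fingers move at their own pace and stop on an object; "newtons" is the grip in N (left out, the last holds). Time passes only in rows, so rows that do not move let the fingers close. It gives the time, the measured TCP pose, the force, the opening and the grip force at its end, in the units of the state.
- get_obs(): the state, without advancing time (a new reading comes with each control period).
- get_image(name): name is "side" or "top" or "wrist"; returns a dict with "color" (384x512x3 uint8, red, green, blue), "depth" (384x512 float32, m along the optical axis (not along the pixel's ray), 0 where there is no reading), "fov_y" (degrees; the focal length in pixels is half the picture's height over the tangent of half this angle, whatever the lens; pixels are square), "cx", "cy" (the principal point, pixels), "k1" (the pictures are not rectified: a ray, as slopes to the right and down, at radius r is drawn at 1 + k1 r^2 times it, then the intrinsics apply), "R" (3x3) and "t" (3): a world point X has camera coordinates R X + t. Camera axes: x right, y down, z forward; pixel columns grow to the right and rows downward; lengths in m; the calibration is good to about 2 mm. A picture is of the moment at which its call begins.
- hand_in(): hands the job in; it is judged then, once.
The state is a dict: "t": time; "joints": joint angles; "qd": joint speeds; "effort": joint torques, N m; "tcp_pos": TCP position; "tool_rot": TCP orientation; "ft_force": force on the tool from outside, world axes, zero at the start; "ft_torque": the same for the moment, N m; "width": finger opening in m; "grasp_force": force on a finger pad.
Only numpy, scipy, OpenCV 4.12 (cv2) and the standard library are available. Lean on these libraries where they do the work, as an engineer would, in place of code of your own. Each camera call takes 0.05 s, during which the arm holds its last target. There are 200 camera calls.

TASK

Leak-check the gas manifold: take the probe pen from its stand, touch its tip on the ringed test point of the wide fitting and next on that of the narrow fitting, and put the pen back in its stand. Then turn the wing handle of the needle valve clockwise until it seats, back it off a quarter turn, and finish right there still gripping the handle, without letting go of it. Leave everything else on the bench where it is.

Things in the scene. Friction and masses are not known exactly. Their poses are not given: they have to be found in the camera images.
- manifold: Aluminium gas manifold bar fixed to the bench, 60 (its x) x 270 (its y, the long side) x 30 mm high; origin at the centre of its underside. Top face 30 mm above the bench. It carries, in a row along its y axis, the needle valve at y = +90 mm and two round brass fittings at y = -20 mm and y = -90 mm (which of the two is where varies).
- port_wide: Wide round brass fitting, 42 mm diameter, 22 mm tall, fixed on the manifold's top; origin at the centre of its underside.
- port_wide_point (a point): Test point of the wide fitting: centre of its flat top (52 mm above the bench), marked by a small engraved ring 12 mm in diameter. Rigid.
- port_narrow: Narrow round brass fitting, 22 mm diameter, 22 mm tall, fixed on the manifold's top; origin at the centre of its underside.
- port_narrow_point (a point): Test point of the narrow fitting: centre of its flat top (52 mm above the bench), marked by a small engraved ring 12 mm in diameter. Rigid.
- pen: Loose leak-detector probe pen, 145 mm long, about 80 g, standing upright in its stand, tip down. Origin at the tip's end, its z axis along the pen away from the tip. Thin steel shaft (10 mm diameter, brass tip 6 mm) for the first 50 mm, then a flat shoulder and a round white grip, 24 mm diameter, from 50 to 145 mm above the tip.
- pen_tip (a point): The very end of the pen's tip.
- stand: Pen stand fixed to the bench: grey block 75 x 75 x 60 mm high with one upright round hole of 16 mm diameter, 56 mm deep, in the middle of its top; origin at the centre of its underside. The pen's shaft goes into the hole and its shoulder rests on the block's top, the tip then 10 mm above the bench.
- valve (a joint): Needle valve angle, rad. 0 = seated (hard stop, fully clockwise seen from above); grows as it is turned anticlockwise (open), up to 2.4. It starts unseated by about 0.6 to 1.4. It turns with light friction (about 0.06 N m), does not rise or sink, and stays where it is put.
- valve_grip (a point): Grip point of the valve's steel wing handle, on its vertical turning axis, 90 mm above the bench. The handle is an upright bar 44 mm long (this frame's x), 12 mm thick (its y: grip it across this), from 68 to 102 mm above the bench; below is a stem and an 18 mm round neck. Seated, the bar lies across the manifold (along manifold x); a quarter turn open, along the manifold.
- nut: Loose brass nut, 30 mm across, 14 mm high, bystander; origin at its underside.
- spanner: Loose spanner lying flat, bystander.
- sample: Loose amber sample bottle, 48 mm diameter, 85 mm high, bystander.
- vial_jar: Loose amber jar, 56 mm diameter, 60 mm high, bystander.
- beaker: Loose glass beaker, 70 mm diameter, 85 mm high, bystander.
- driver: Loose screwdriver lying flat, bystander.
- fittings: Loose white tray, 80 x 120 x 30 mm, bystander.
There are look-alikes about, which are no part of the job. Of the things that look like the pen, the smaller one is meant. Leave any blue look-alike of the stand alone.

How it is judged:
On the way, in this order (a step that is already met when the one before it is completed fails the run):
1. the tip of the gripped pen touches the wide fitting's test point (contact force between pen and port_wide above 0.5 N and horizontal distance between pen_tip and port_wide_point below 0.008 m and distance between pen_tip and port_wide_point below 0.009 m and contact force between the fingers and pen above 3 N), for 0.1 s.
2. then it touches the narrow fitting's test point (contact force between pen and port_narrow above 0.5 N and horizontal distance between pen_tip and port_narrow_point below 0.008 m and distance between pen_tip and port_narrow_point below 0.009 m and contact force between the fingers and pen above 3 N), for 0.1 s.
3. the pen stands in its stand again, released (horizontal distance between pen and stand below 0.006 m and angle between pen's own z axis and vertical below 0.1 rad and z of pen in the frame of stand below 0.014 m and contact force between the fingers and pen below 0.1 N), for 0.2 s.
4. the valve is turned clockwise to its seat by the fingers (value of joint valve below 0.08 rad and contact force between the fingers and valve above 1 N), for 0.1 s.
At the end, for the whole second after the job is handed in: The valve has been seated and stands a quarter turn (1.57 rad, +/- 0.25) open, at rest, its handle gripped by the fingers (more than 6 N); the pen stands upright and released in its stand (within 6 mm of the hole's axis, shoulder within 4 mm of the block's top) (all of step 3 and value of joint valve between 1.32 and 1.82 rad and velocity of joint valve between -0.1 and 0.1 rad/s and contact force between the fingers and valve above 6 N); the arm keeps its last pose, push and grip.
It fails at once if a bystander (nut, spanner, bottles, beaker, screwdriver, tray) is shifted by more than 30 mm (distance of any of nut, spanner, sample, vial_jar, beaker, driver, fittings from where it was at the start of the episode above 0.03 m).
It fails at once if the pen is dropped or laid down (angle between pen's own z axis and vertical above 0.7 rad).
It also fails if it takes over 54 s, if anything falls off the work surface, if the arm or the gripper's body presses on something with over 40 N, if the wrist force passes 120 N, or if a joint passes its speed limit or range.

## Working session

There is one attempt and no reset: what is moved stays moved. The work goes in short steps, Python scripts to look and compute and a tool call to move; the robot and the scene stay as the last step left them, time stands still between calls to the robot, and variables do not carry over. Pictures are saved under pics/ and viewed, at most 10 in all, crops included, and the job is handed in when it is done.

Besides the shell and the picture viewer there is one more tool, called after "Request:" as name(argument=value, ...), one argument or row to a line, values as JSON. step_arm: Moves the arm, as the interface text tells. Its arguments: {"type":"object","properties":{"moves":{"type":"string"},"grip":{"type":"number"},"newtons":{"type":"number"}},"required":["moves"]}

```bash
mkdir -p pics; cat > h.py <<'E'
from rig import *
import numpy as np, cv2
def intr(im):
    h=im["color"].shape[0]; f=h/2/np.tan(np.radians(im["fov_y"])/2); return f
def cloud(im):
    f=intr(im); d=im["depth"]; v,u=np.indices(d.shape)
    K=np.array([[f,0,im["cx"]],[0,f,im["cy"]],[0,0,1.]])
    p=np.stack([u,v],-1).reshape(-1,1,2).astype(float)
    s=cv2.undistortPoints(p,K,np.array([im["k1"],0,0,0,0.])).reshape(*d.shape,2)
    c=np.dstack([s*d[...,None],d])
    W=(c-im["t"])@np.asarray(im["R"]); W[d==0]=np.nan
    return W
def save(im,n): cv2.imwrite("pics/"+n,im["color"][...,::-1])
E
python3 - <<'E'
from h import *
import pickle
for n in("top","side"):
    im=get_image(n); save(im,n+".png"); pickle.dump(im,open(n+".pkl","wb"))
    print(n,im["fov_y"],im["k1"],-np.array(im["R"]).T@im["t"])
o=get_obs();print(o)
E
```

```text
top 45.26870846467108 -0.07019957110104534 [0.39158551 0.01872608 1.30267817]
side 48.26340216902017 -0.10533778420856567 [ 0.3622751  -1.13649777  0.98100709]
{'t': 0.1, 'joints': array([ 1.29679409,  0.6898956 , -0.19455047,  1.56625646,  0.1573066 ,
        0.90247604, -0.21511908]), 'qd': array([-0.00023342, -0.0015494 ,  0.0002271 , -0.00208356, -0.0002353 ,
        0.0004345 ,  0.00050757]), 'effort': array([-2.72337464e-03, -5.40597117e+01, -1.27115697e+00, -1.58985275e+01,
        9.46096494e-03,  4.34276400e-03,  6.01406370e-06]), 'tcp_pos': array([ 0.18912939, -0.59502783,  0.19696349]), 'tool_rot': array([ 9.88173593e-01,  1.53337132e-01, -1.76910101e-04, -8.01733349e-04]), 'ft_force': array([0.0308787 , 0.5253306 , 0.43573642]), 'ft_torque': array([ 0.05057336,  0.04566122, -0.00852225]), 'grasp_force': 0.0, 'width': 0.08549148796598453}
```

View pics/top.png

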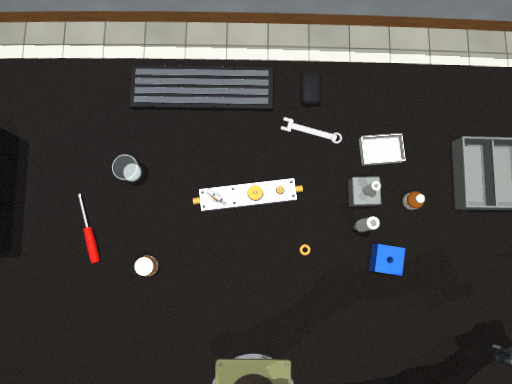

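View pics/side.png

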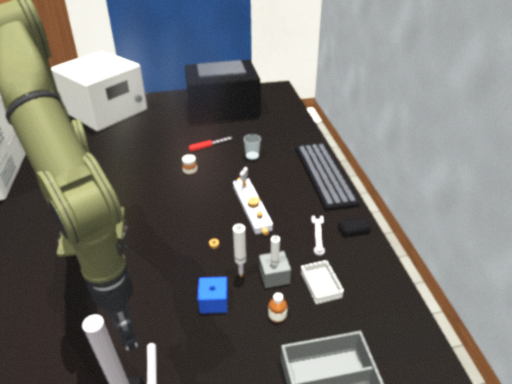

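The top view shows the manifold (200–300, 195), with the valve left at (216,197), the wide fitting at (255,192) and the narrow one at (280,190). The grey stand with the pen is at (367,190), a bigger pen look-alike stands at (368,224), and the blue stand is at (388,260). Next I measure these.

```bash
cat > m.py <<'E'
from h import *
import pickle
im=pickle.load(open("top.pkl","rb")); W=cloud(im); C=im["color"].astype(int)
def reg(u0,u1,v0,v1,lo,hi,name):
    m=np.zeros(W.shape[:2],bool); m[v0:v1,u0:u1]=1
    m&=(W[...,2]>lo)&(W[...,2]<hi); P=W[m]
    if len(P)<3: print(name,len(P)); return
    r=cv2.minAreaRect((P[:,:2]*1000).astype(np.float32))
    print(name,len(P),"med",np.median(P,0).round(4),"rect",np.round(r[0],1),np.round(r[1],1),round(r[2],1))
reg(190,310,170,220,.022,.036,"manifold")
reg(240,268,180,205,.045,.06,"wide")
reg(270,290,180,200,.045,.06,"narrow")
reg(200,232,180,212,.075,.11,"valve")
reg(340,390,170,215,.05,.07,"stand")
reg(340,390,170,210,.13,.19,"pen")
reg(345,390,210,240,.1,.25,"big")
reg(295,315,240,260,.005,.03,"nut")
reg(355,410,130,168,.015,.05,"tray")
reg(400,430,185,212,.03,.12,"sample")
E
python3 m.py
```

```text
manifold 1738 med [0.551  0.032  0.0295] rect [552.7  21.6] [ 61.1 308.6] 7.6
wide 179 med [0.5544 0.0016 0.0513] rect [555.4   2.9] [39.1 39.1] 46.3
narrow 48 med [ 0.5634 -0.0671  0.0518] rect [564.5 -66. ] [19.8 19.2] 0.6
valve 87 med [0.5399 0.1099 0.1004] rect [540.7 110.9] [43.6 12. ] 56.3
stand 574 med [ 0.5541 -0.296   0.0594] rect [ 561.5 -303.8] [72.8 74.9] 2.8
pen 81 med [ 0.56   -0.2997  0.1535] rect [ 562.2 -301.4] [22.6 20.4] 70.7
big 232 med [ 0.4635 -0.2747  0.1909] rect [ 464.9 -281.3] [31.4 30.1] 49.2
nut 74 med [ 0.4006 -0.1403  0.0128] rect [ 397.2 -148.4] [47.9 29. ] 71.0
tray 271 med [ 0.6966 -0.3722  0.026 ] rect [ 687.  -362.7] [ 82.6 124. ] 4.8
sample 263 med [ 0.5366 -0.4365  0.0579] rect [ 538.6 -441.2] [47.5 40.9] 20.1
```

```bash
cat > go.py <<'E'
import sys
from h import *
from scipy.spatial.transform import Rotation as R
def go(x,y,z,th=None):
    o=get_obs(); r=R.from_quat(o["tool_rot"]); p=o["tcp_pos"]; M=r.as_matrix()
    d=r.inv().apply(np.array([x,y,z])-p)*1000; t=np.degrees(np.arctan2(M[1,0],M[0,0]))
    print("t %.2f"%o["t"],"pos",p.round(4),"th %.1f"%t,"z",M[:,2].round(3),"delta mm",d.round(1), "turn",None if th is None else round(np.radians(t-th),3),
     "F",o["ft_force"].round(1),"T",o["ft_torque"].round(2),"w %.4f g %.1f"%(o["width"],o["grasp_force"]),"q",o["joints"].round(2))
if __name__=="__main__": go(*map(float,sys.argv[1:]))
E
python3 go.py .562 -.3025 .25
```

```text
t 0.10 pos [ 0.1891 -0.595   0.197 ] th 17.6 z [-0.001  0.002 -1.   ] delta mm [ 444.  -165.9  -52.8] turn None F [0.  0.5 0.4] T [ 0.05  0.05 -0.01] w 0.0855 g 0.0 q [ 1.3   0.69 -0.19  1.57  0.16  0.9  -0.22]
```

Request:
step_arm(
  moves="0 0 -30 0; 10 -4 -30 0; 30 -11 0 0; 36 -14 0 0; 36 -14 0 0; 36 -14 0 0; 36 -14 0 0; 36 -14 0 0; 36 -14 0 0; 36 -14 0 0; 36 -14 0 0; 36 -14 0 0",
  grip=0,
)

```text
t: 1.1
tcp_pos: [0.4945, -0.3494, 0.2573]
tool_rot: [0.988, 0.153, -0.0, -0.0]
ft_force: [-0.8, -0.8, -0.6]
width: 0.0858
grasp_force: 0.0
```

```bash
python3 go.py .562 -.3025 .25
```

```text
t 1.10 pos [ 0.4945 -0.3494  0.2573] th 17.6 z [-0.001  0.    -1.   ] delta mm [ 78.6 -24.2   7.3] turn None F [-0.8 -0.8 -0.6] T [-0.07 -0.01  0.01] w 0.0858 g 0.0 q [ 0.65  0.6  -0.19  1.55  0.13  1.01 -0.84]
```

Request:
step_arm(
  moves="28 -8 2 0; 28 -8 2 0; 10 -4 2 0; 0 0 0 0; 0 0 0 0; 0 0 0 0",
)

```text
t: 1.6
tcp_pos: [0.5482, -0.3142, 0.2515]
tool_rot: [0.988, 0.152, -0.001, 0.001]
ft_force: [-1.1, -0.2, 0.5]
width: 0.0854
grasp_force: 0.0
```

```bash
python3 go.py .562 -.3025 .25; python3 - <<'E'
from h import *
import pickle
im=get_image("wrist"); save(im,"w1.png"); W=cloud(im); Z=W[...,2]
print(im["fov_y"],-np.array(im["R"]).T@im["t"])
near=(abs(W[...,0]-.562)<.03)&(abs(W[...,1]+.3025)<.03)
for n,m in(("pen",near&(Z>.14)&(Z<.17)),("stand",(Z>.053)&(Z<.066)&(abs(W[...,0]-.562)<.06)&(abs(W[...,1]+.3025)<.06))):
    P=W[m]; print(n,len(P))
    if len(P)>3: print(P.mean(0),cv2.minAreaRect((P[:,:2]*1000).astype(np.float32)),cv2.minEnclosingCircle((P[:,:2]*1000).astype(np.float32)))
E
```

```text
t 1.60 pos [ 0.5482 -0.3142  0.2515] th 17.5 z [-0.002 -0.002 -1.   ] delta mm [16.7 -7.   1.5] turn None F [-1.1 -0.2  0.5] T [-0.05 -0.01 -0.01] w 0.0854 g 0.0 q [ 0.55  0.64 -0.19  1.47  0.13  1.04 -0.94]
67.1331434693918 [ 0.62065375 -0.29160398  0.42889265]
pen 507
[ 0.56483001 -0.30520772  0.15593276] ((563.658203125, -305.55859375), (22.939956665039062, 23.070232391357422), 30.22325325012207) ((563.5896606445312, -305.59368896484375), 11.88753604888916)
stand 2766
[ 0.56788229 -0.30472476  0.06146083] ((563.3382568359375, -305.60186767578125), (75.88990783691406, 75.15303802490234), 1.563839077949524) ((563.9100341796875, -305.90087890625), 52.29191589355469)
```

View pics/w1.png

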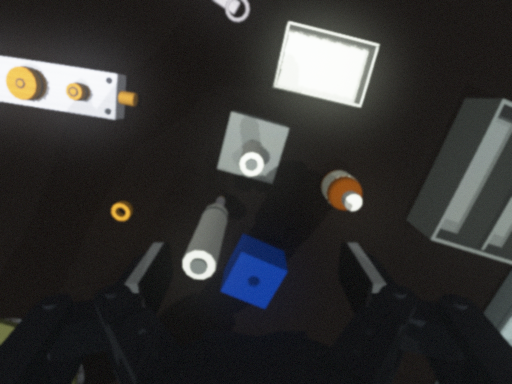

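The wrist view shows the pen in the grey stand at (252,163), with the look-alike at (200,262). The pen and stand axis come out at about (0.5635, -0.3055), which agrees with the top camera.

Request:
step_arm(
  moves="9 -2.5 0 0; 8 -2.5 0 0; 0 0 0 0; 0 0 0 0; 0 0 0 0",
)

```text
t: 2.07
tcp_pos: [0.565, -0.302, 0.2517]
tool_rot: [0.988, 0.153, -0.0, 0.0]
ft_force: [-0.8, -0.3, 0.6]
width: 0.0854
grasp_force: 0.0
```

```bash
python3 go.py .563 -.3045 .095
```

```text
t 2.07 pos [ 0.565  -0.302   0.2517] th 17.7 z [-0. -0. -1.] delta mm [ -2.6   1.7 156.7] turn None F [-0.8 -0.3  0.6] T [ 0.02 -0.05  0.01] w 0.0854 g 0.0 q [ 0.52  0.66 -0.19  1.45  0.13  1.05 -0.96]
```

Request:
step_arm(
  moves="-2 1.5 20 0; 0 0 25 0; 0 0 25 0; 0 0 25 0; 0 0 25 0; 0 0 20 0; 0 0 15 0; 0 0 0 0; 0 0 0 0; 0 0 0 0",
)

```text
t: 2.9
tcp_pos: [0.5644, -0.3047, 0.0978]
tool_rot: [0.988, 0.153, 0.001, 0.001]
ft_force: [0.4, -0.3, 0.4]
width: 0.0853
grasp_force: 0.0
```

```bash
python3 go.py .563 -.3045 .095
```

```text
t 2.90 pos [ 0.5644 -0.3047  0.0978] th 17.6 z [ 0.002 -0.001 -1.   ] delta mm [-1.2 -0.6  2.8] turn None F [ 0.4 -0.3  0.4] T [-0.01  0.03  0.03] w 0.0853 g 0.0 q [ 0.51  0.83 -0.16  1.6   0.18  0.72 -1.  ]
```

Request:
step_arm(
  moves="0 0 0 0; 0 0 0 0; 0 0 0 0; 0 0 0 0; 0 0 0 0; 0 0 0 0; 0 0 0 0; 0 0 0 0; 0 0 0 0; 0 0 0 0",
  grip=1,
  newtons=40,
)

```text
t: 3.73
tcp_pos: [0.564, -0.3044, 0.0972]
tool_rot: [0.988, 0.153, 0.0, 0.0]
ft_force: [0.5, -1.1, 4.2]
width: 0.0226
grasp_force: 39.3
```

```bash
python3 go.py .563 -.3045 .095
```

```text
t 3.73 pos [ 0.564  -0.3044  0.0972] th 17.6 z [ 0.001 -0.001 -1.   ] delta mm [-1.  -0.2  2.2] turn None F [ 0.5 -1.1  4.2] T [-0.15  0.01 -0.01] w 0.0226 g 39.3 q [ 0.51  0.83 -0.16  1.6   0.18  0.72 -1.  ]
```

Request:
step_arm(
  moves="0 0 -8 0; 0 0 -15 0; 0 0 -20 0; 0 0 -25 0; 0 0 -25 0; 0 0 -25 0; 0 0 -15 0; 0 0 0 0; 0 0 0 0",
)

```text
t: 4.48
tcp_pos: [0.5636, -0.3038, 0.23]
tool_rot: [0.988, 0.153, 0.0, 0.0]
ft_force: [-0.1, -0.1, -1.7]
width: 0.0226
grasp_force: 39.2
```

```bash
python3 go.py .556 -.07 .23
```

```text
t 4.48 pos [ 0.5636 -0.3038  0.23  ] th 17.6 z [ 0. -0. -1.] delta mm [ 6.370e+01 -2.251e+02 -1.000e-01] turn None F [-0.1 -0.1 -1.7] T [-0.03  0.02 -0.03] w 0.0226 g 39.2 q [ 0.52  0.68 -0.19  1.48  0.14  1.   -0.96]
```

Request:
step_arm(
  moves="4 -14 0 0; 7 -25 0 0; 7 -25 0 0; 7 -25 0 0; 7 -25 0 0; 7 -25 0 0; 7 -25 0 0; 7 -25 0 0; 7 -25 0 0; 4 -11 0 0; 0 0 0 0; 0 0 0 0",
)

```text
t: 5.48
tcp_pos: [0.5557, -0.0702, 0.2289]
tool_rot: [0.988, 0.154, -0.001, 0.0]
ft_force: [-0.5, -0.2, -0.1]
width: 0.0228
grasp_force: 39.3
```

```bash
cat > look.py <<'E'
from h import *
import sys
from go import go
im=get_image("wrist"); save(im,sys.argv[1]); W=cloud(im); Z=W[...,2]
def rep(n,x,y,r,lo,hi):
    m=(np.hypot(W[...,0]-x,W[...,1]-y)<r)&(Z>lo)&(Z<hi); P=W[m]
    if len(P)<5: print(n,len(P)); return
    q=(P[:,:2]*1000).astype(np.float32)
    a,b=cv2.minAreaRect(q),cv2.minEnclosingCircle(q)
    print(n,len(P),"z %.4f"%np.median(P[:,2]),"rect",np.round(a[0],1),np.round(a[1],1),round(a[2],1),"circ",np.round(b[0],1),round(b[1],1))
rep("wide",.555,.002,.03,.045,.06)
rep("narrow",.565,-.067,.025,.045,.06)
rep("valve",.541,.112,.03,.09,.11)
rep("manifold",.55,.02,.2,.022,.036)
E
python3 look.py w2.png; python3 go.py .556 0 .23
```

```text
wide 930 z 0.0534 rect [556.4  -0.6] [40.7 41. ] 14.2 circ [556.5  -0.6] 21.2
narrow 247 z 0.0536 rect [564.9 -68.5] [21.1 21. ] 50.4 circ [564.8 -68.6] 10.9
valve 641 z 0.1022 rect [542.4 108.6] [43.5 12.7] 57.0 circ [541.8 109.1] 22.1
manifold 7431 z 0.0314 rect [553.5  20.6] [ 61.1 309.7] 7.2 circ [554.2  20.7] 154.8
t 5.53 pos [ 0.5559 -0.0717  0.229 ] th 17.6 z [-0.001 -0.001 -1.   ] delta mm [ 21.8 -68.3  -1.1] turn None F [-0.5 -1.1 -0.4] T [-0.09 -0.01 -0.01] w 0.0223 g 39.3 q [ 0.15  0.56 -0.18  1.72  0.13  0.86 -1.34]
```

View pics/w2.png

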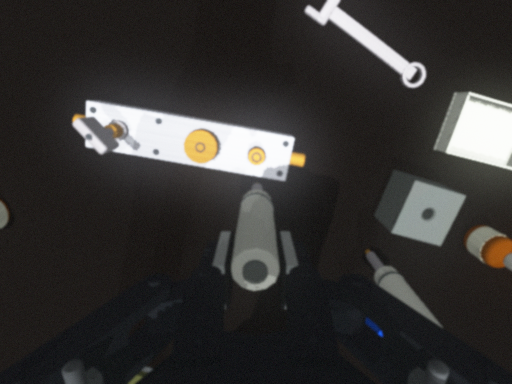

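The wrist view shows the pen held at (256,240), the wide fitting at (201,146) and the narrow one at (257,156). Next I go over the wide fitting and down.

Request:
step_arm(
  moves="4 -14 0 0; 7 -23 0 0; 7 -22 0 0; 4 -10 0 0; 0 0 20 0; 0 0 25 0; 0 0 20 0; 0 0 12 0; 0 0 0 0; 0 0 0 0; 0 0 0 0",
)

```text
t: 6.45
tcp_pos: [0.5573, 0.001, 0.1534]
tool_rot: [0.988, 0.152, 0.001, 0.0]
ft_force: [-0.3, 0.1, -0.2]
width: 0.0227
grasp_force: 39.3
```

```bash
python3 go.py .5565 .001 .139
```

```text
t 6.45 pos [0.5573 0.001  0.1534] th 17.5 z [ 0.002 -0.001 -1.   ] delta mm [-0.8 -0.3 14.4] turn None F [-0.3  0.1 -0.2] T [-0.01 -0.01  0.04] w 0.0227 g 39.3 q [ 0.01  0.66 -0.16  1.82  0.16  0.67 -1.5 ]
```

Request:
step_arm(
  moves="-1 0 5 0; 0 0 4 0; 0 0 3 0; 0 0 1.5 0; 0 0 1 0; 0 0 1 0; 0 0 0 0; 0 0 0 0",
)

```text
t: 7.12
tcp_pos: [0.5568, 0.0022, 0.1388]
tool_rot: [0.988, 0.153, 0.001, 0.0]
ft_force: [-0.9, 0.3, 9.4]
width: 0.0228
grasp_force: 40.3
```

```bash
python3 go.py .5565 .001 .139
```

```text
t 7.12 pos [0.5568 0.0022 0.1388] th 17.6 z [ 0.003  0.    -1.   ] delta mm [-0.6  1.1 -0.2] turn None F [-0.9  0.3  9.4] T [ 0.    0.37 -0.01] w 0.0228 g 40.3 q [ 0.    0.68 -0.15  1.84  0.16  0.63 -1.51]
```

Request:
step_arm(
  moves="0 0 0 0; 0 0 0 0; 0 0 0 0",
)

```text
t: 7.37
tcp_pos: [0.5567, 0.0022, 0.1387]
tool_rot: [0.988, 0.153, 0.001, 0.0]
ft_force: [-0.9, -0.4, 9.7]
width: 0.0226
grasp_force: 40.3
```

```bash
python3 - <<'E'
from h import *
im=get_image("wrist"); c=im["color"]
f=intr(im); K=np.array([[f,0,im["cx"]],[0,f,im["cy"]],[0,0,1.]])
r=cv2.Rodrigues(np.array(im["R"]))[0]
for p in ([.5565,-.0,.052],): print(cv2.projectPoints(np.array([p]),r,np.array(im["t"],float),K,np.array([im["k1"],0,0,0,0.]))[0])
a=cv2.resize(c[100:260,180:340],None,fx=3,fy=3,interpolation=cv2.INTER_CUBIC)
s=get_image("side")["color"]; b=cv2.resize(s[150:230,200:300],(600,480),interpolation=cv2.INTER_CUBIC)[:,150:450]
cv2.imwrite("pics/c1.png",np.hstack([a,b])[...,::-1])
E
```

```text
[[[256.60331845 185.29088641]]]
```

View pics/c1.png

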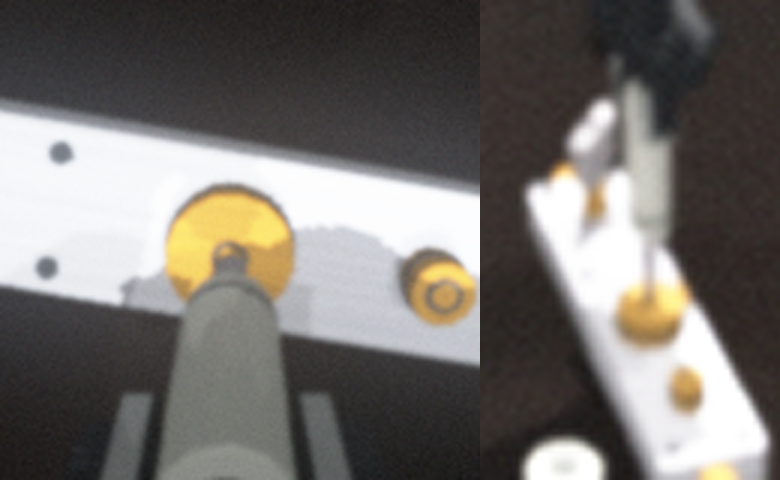

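The crop shows the tip at (231,250), at the centre of the wide fitting's top and in contact at 9.7 N. On to the narrow fitting.

Request:
step_arm(
  moves="0 0 -5 0; 0 0 -15 0; 0 0 -10 0; -4 22 0 0; -4 23 0 0; -4 22 0 0; 0 0 10 0; 0 0 8 0; 0 0 0 0; 0 0 0 0; 0 0 0 0",
)

```text
t: 8.38
tcp_pos: [0.5645, -0.064, 0.1492]
tool_rot: [0.988, 0.154, 0.0, -0.0]
ft_force: [-0.2, -0.3, -0.6]
width: 0.0227
grasp_force: 39.3
```

```bash
python3 go.py .565 -.0675 .139
```

```text
t 8.38 pos [ 0.5645 -0.064   0.1492] th 17.8 z [-0.     0.001 -1.   ] delta mm [-0.6  3.5 10.2] turn None F [-0.2 -0.3 -0.6] T [-0.03 -0.03  0.05] w 0.0227 g 39.3 q [ 0.13  0.68 -0.17  1.79  0.17  0.69 -1.39]
```

Request:
step_arm(
  moves="-0.5 2.5 3 0; 0 0 2.5 0; 0 0 1.5 0; 0 0 1.5 0; 0 0 1 0; 0 0 1.5 0; 0 0 0 0; 0 0 0 0; 0 0 0 0",
)

```text
t: 9.13
tcp_pos: [0.5653, -0.068, 0.1389]
tool_rot: [0.988, 0.153, 0.001, 0.0]
ft_force: [0.2, 0.6, 5.6]
width: 0.0224
grasp_force: 39.9
```

```bash
python3 go.py .565 -.0675 .139; python3 - <<'E'
from h import *
im=get_image("wrist"); c=im["color"]
cv2.imwrite("pics/c2.png",cv2.resize(c[100:260,180:340],None,fx=3,fy=3,interpolation=cv2.INTER_CUBIC)[...,::-1])
E
```

```text
t 9.13 pos [ 0.5653 -0.068   0.1389] th 17.6 z [ 0.002  0.    -1.   ] delta mm [-0.2 -0.6 -0.1] turn None F [0.2 0.6 5.6] T [0.09 0.21 0.02] w 0.0224 g 39.9 q [ 0.14  0.69 -0.16  1.8   0.17  0.66 -1.39]
```

View pics/c2.png

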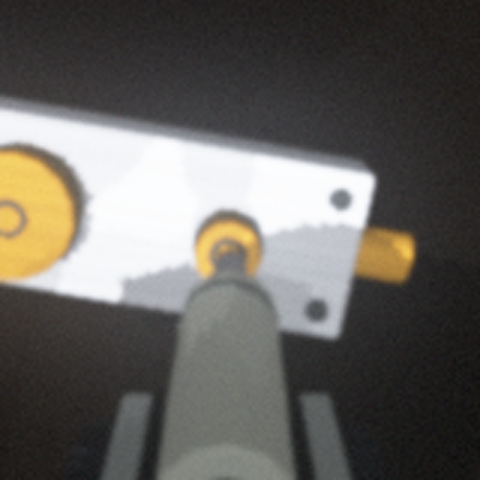

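The tip is on the narrow fitting's ring at (230,250), with 5.6 N of contact. Now I take the pen back to the stand.

Request:
step_arm(
  moves="0 0 0 0; 0 0 -10 0; 0 0 -25 0; 0 0 -30 0; 0 0 -25 0; -6 20 0 0; -7 25 0 0; -7 25 0 0; -7 25 0 0; -7 25 0 0; -7 25 0 0; -7 25 0 0",
)

```text
t: 10.18
tcp_pos: [0.5701, -0.246, 0.2285]
tool_rot: [0.988, 0.153, -0.0, -0.0]
ft_force: [-0.4, 0.3, -0.2]
width: 0.023
grasp_force: 39.3
```

Request:
step_arm(
  moves="-7 25 0 0; -7 22 0 0; -6 8 0 0; 0 0 0 0; 0 0 0 0; 0 0 0 0",
)

```text
t: 10.68
tcp_pos: [0.5685, -0.3004, 0.2283]
tool_rot: [0.988, 0.155, 0.0, -0.001]
ft_force: [-0.1, 1.0, -0.9]
width: 0.0226
grasp_force: 39.3
```

```bash
python3 go.py .564 -.3044 .16
```

```text
t 10.68 pos [ 0.5685 -0.3004  0.2283] th 17.8 z [ 0.     0.002 -1.   ] delta mm [-5.5  2.6 68.3] turn None F [-0.1  1.  -0.9] T [ 0.07  0.05 -0.04] w 0.0226 g 39.3 q [ 0.52  0.68 -0.2   1.47  0.15  1.   -0.97]
```

Tip clearance over the block is about 80 mm. I descend to just above it and recheck.

Request:
step_arm(
  moves="-3 1 20 0; -2 1 20 0; 0 0 20 0; 0 0 5 0; 0 0 0 0; 0 0 0 0; 0 0 0 0",
)

```text
t: 11.27
tcp_pos: [0.5653, -0.3061, 0.1647]
tool_rot: [0.988, 0.154, 0.001, 0.001]
ft_force: [-0.0, -0.1, -1.4]
width: 0.0224
grasp_force: 39.3
```

```bash
python3 go.py .564 -.3044 .0975
```

```text
t 11.27 pos [ 0.5653 -0.3061  0.1647] th 17.7 z [ 0.003 -0.001 -1.   ] delta mm [-0.8 -2.2 67.2] turn None F [-0.  -0.1 -1.4] T [0.02 0.05 0.01] w 0.0224 g 39.3 q [ 0.53  0.75 -0.19  1.54  0.17  0.86 -0.98]
```

Request:
step_arm(
  moves="-0.5 -1.5 5 0; 0 0 8 0; 0 0 8 0; 0 0 8 0; 0 0 0 0; 0 0 0 0",
)

```text
t: 11.77
tcp_pos: [0.5624, -0.3051, 0.1332]
tool_rot: [0.988, 0.153, -0.001, -0.0]
ft_force: [-0.1, 0.0, 0.0]
width: 0.0228
grasp_force: 39.3
```

```bash
python3 go.py .564 -.3044 .0975
```

```text
t 11.77 pos [ 0.5624 -0.3051  0.1332] th 17.6 z [-0.002  0.001 -1.   ] delta mm [ 1.8 -0.1 35.7] turn None F [-0.1  0.   0. ] T [ 0.02 -0.    0.02] w 0.0228 g 39.3 q [ 0.52  0.79 -0.18  1.58  0.18  0.8  -0.99]
```

Tip is in the hole with no force. Continuing down.

Request:
step_arm(
  moves="1 0 8 0; 0 0 8 0; 0 0 8 0; 0 0 6 0; 0 0 3 0; 0 0 1.5 0; 0 0 1 0; 0 0 0 0; 0 0 0 0",
)

```text
t: 12.52
tcp_pos: [0.5642, -0.3051, 0.099]
tool_rot: [0.988, 0.153, 0.0, 0.0]
ft_force: [0.4, 0.7, -1.2]
width: 0.0228
grasp_force: 39.3
```

```bash
python3 go.py .564 -.3044 .097
```

```text
t 12.52 pos [ 0.5642 -0.3051  0.099 ] th 17.6 z [ 0.001 -0.    -1.   ] delta mm [ 0.  -0.8  2. ] turn None F [ 0.4  0.7 -1.2] T [0.02 0.   0.03] w 0.0228 g 39.3 q [ 0.52  0.83 -0.17  1.6   0.19  0.73 -1.01]
```

Request:
step_arm(
  moves="0 0 1 0; 0 0 1 0; 0 0 0 0; 0 0 0 0",
)

```text
t: 12.85
tcp_pos: [0.5643, -0.3052, 0.0972]
tool_rot: [0.988, 0.153, 0.0, 0.0]
ft_force: [-0.5, -0.6, 2.9]
width: 0.0226
grasp_force: 39.5
```

Request:
step_arm(
  moves="0 0 0 0; 0 0 0 0; 0 0 0 0; 0 0 0 0; 0 0 0 0; 0 0 0 0; 0 0 0 0; 0 0 0 0",
  grip=0,
)

```text
t: 13.52
tcp_pos: [0.5639, -0.305, 0.0967]
tool_rot: [0.988, 0.153, -0.0, 0.0]
ft_force: [-0.4, 0.1, -0.4]
width: 0.0853
grasp_force: 0.0
```

Request:
step_arm(
  moves="0 0 -10 0; 0 0 -20 0; 0 0 -30 0; 0 0 -30 0; 0 0 -30 0; 0 0 -30 0; 0 0 -5 0; 0 0 0 0; 0 0 0 0",
)

```text
t: 14.27
tcp_pos: [0.5636, -0.3049, 0.2519]
tool_rot: [0.988, 0.153, 0.0, 0.0]
ft_force: [-0.2, -0.0, -1.0]
width: 0.0852
grasp_force: 0.0
```

```bash
python3 go.py .5415 .11 .25 57; python3 - <<'E'
from h import *
for n in("wrist","side"):
    im=get_image(n); W=cloud(im); Z=W[...,2]
    near=(abs(W[...,0]-.563)<.03)&(abs(W[...,1]+.305)<.03)&(Z>.14)&(Z<.18); P=W[near]
    q=(P[:,:2]*1000).astype(np.float32)
    print(n,len(P),np.median(P[:,2]),P[:,2].max(),cv2.minEnclosingCircle(q))
E
```

```text
t 14.27 pos [ 0.5636 -0.3049  0.2519] th 17.6 z [ 0. -0. -1.] delta mm [ 104.6 -402.1    1.8] turn -0.687 F [-0.2 -0.  -1. ] T [-0.04  0.04  0.03] w 0.0852 g 0.0 q [ 0.53  0.66 -0.2   1.45  0.14  1.05 -0.96]
wrist 495 0.15651033338871564 0.15977370178387743 ((563.8968505859375, -306.4791259765625), 12.051863670349121)
side 63 0.15204582001179356 0.1557104330007912 ((564.072265625, -308.3770751953125), 11.721464157104492)
```

Pen is back upright in the stand (top at 0.156, centre at the stand axis). Moving to the valve.

Request:
step_arm(
  moves="5 -20 0 0; 9 -35 0 0; 9 -35 0 0; 9 -35 0 0; 9 -35 0 0; 9 -35 0 0; 9 -35 0 0; 9 -35 0 0; 9 -35 0 0; 9 -35 0 0; 9 -35 0 0; 8 -25 0 0",
)

```text
t: 15.37
tcp_pos: [0.5405, 0.1065, 0.2504]
tool_rot: [0.988, 0.155, -0.002, -0.001]
ft_force: [0.9, -0.5, 0.4]
width: 0.0855
grasp_force: 0.0
```

Request:
step_arm(
  moves="0 0 0 -0.11; 0 0 0 -0.115; 0 0 0 -0.115; 0 0 0 -0.115; 0 0 0 -0.115; 0 0 0 -0.115; 0 0 0 0; 0 0 0 0; 0 0 0 0",
)

```text
t: 16.12
tcp_pos: [0.542, 0.1024, 0.251]
tool_rot: [0.88, 0.475, -0.001, -0.0]
ft_force: [0.7, -0.6, 0.7]
width: 0.0853
grasp_force: 0.0
```

```bash
python3 look.py w3.png; python3 go.py .5415 .11 .25 57
```

```text
wide 671 z 0.0534 rect [555.2   1.4] [40.2 40.3] 60.4 circ [555.6   1. ] 21.0
narrow 188 z 0.0531 rect [565.3 -67.8] [21.3 20.9] 49.4 circ [565.2 -68.3] 11.2
valve 396 z 0.1030 rect [541.3 110.1] [43.3 11.6] 56.7 circ [541.9 109.5] 21.8
manifold 5575 z 0.0314 rect [551.8  29.4] [ 61.1 289.5] 7.8 circ [542.   28.1] 145.8
t 16.17 pos [0.5421 0.1025 0.2512] th 56.8 z [-0.001 -0.    -1.   ] delta mm [ 5.9 -4.6  1.2] turn -0.004 F [-0.3  0.6 -0.1] T [ 0.04  0.01 -0.01] w 0.0854 g 0.0 q [-0.03  0.55 -0.4   1.71  0.25  0.94 -1.1 ]
```

View pics/w3.png

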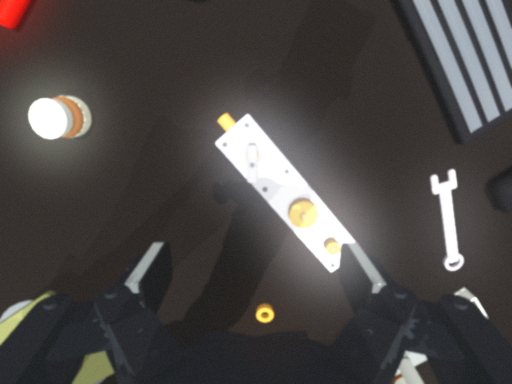

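The wing handle is at (252,155), lined up with the tool's x axis, and its centre measures (0.5415, 0.110). Descending in two stages.

Request:
step_arm(
  moves="3 -2 15 0; 3 -2.5 25 0; 0 0 25 0; 0 0 25 0; 0 0 0 0; 0 0 0 0; 0 0 0 0",
)

```text
t: 16.75
tcp_pos: [0.5428, 0.1106, 0.1628]
tool_rot: [0.879, 0.476, 0.001, 0.0]
ft_force: [-0.1, 0.5, 0.5]
width: 0.0853
grasp_force: 0.0
```

```bash
python3 go.py .5415 .11 .072 57
```

```text
t 16.75 pos [0.5428 0.1106 0.1628] th 56.9 z [ 0.002  0.    -1.   ] delta mm [-1.3 -0.8 90.8] turn -0.003 F [-0.1  0.5  0.5] T [-0.02 -0.01  0.  ] w 0.0853 g 0.0 q [-0.07  0.66 -0.35  1.82  0.32  0.72 -1.18]
```

Request:
step_arm(
  moves="-1 -0.5 15 0; 0 0 20 0; 0 0 20 0; 0 0 20 0; 0 0 14 0; 0 0 0 0; 0 0 0 0; 0 0 0 0",
)

```text
t: 17.42
tcp_pos: [0.5425, 0.1101, 0.0744]
tool_rot: [0.879, 0.476, 0.002, 0.0]
ft_force: [-0.1, -0.3, 0.9]
width: 0.0855
grasp_force: 0.0
```

```bash
python3 go.py .5415 .11 .072 57
```

```text
t 17.42 pos [0.5425 0.1101 0.0744] th 56.9 z [ 0.003  0.001 -1.   ] delta mm [-0.6 -0.8  2.4] turn -0.002 F [-0.1 -0.3  0.9] T [ 0.01 -0.   -0.04] w 0.0855 g 0.0 q [-0.12  0.78 -0.28  1.89  0.4   0.52 -1.25]
```

Request:
step_arm(
  moves="0 0 0 0; 0 0 0 0; 0 0 0 0; 0 0 0 0; 0 0 0 0; 0 0 0 0; 0 0 0 0; 0 0 0 0; 0 0 0 0; 0 0 0 0; 0 0 0 0",
  grip=1,
  newtons=30,
)

```text
t: 18.33
tcp_pos: [0.5409, 0.1096, 0.0726]
tool_rot: [0.879, 0.476, -0.0, 0.0]
ft_force: [0.5, 0.3, 0.2]
width: -0.0002
grasp_force: 0.0
```

```bash
python3 go.py .5415 .11 .072 57
```

```text
t 18.33 pos [0.5409 0.1096 0.0726] th 56.9 z [-0. -0. -1.] delta mm [0.7 0.2 0.6] turn -0.002 F [0.5 0.3 0.2] T [-0.01  0.02 -0.05] w -0.0002 g 0.0 q [-0.12  0.79 -0.28  1.89  0.4   0.52 -1.25]
```

The reading says fully shut with no force, which is not what a 12 mm bar would give. I look before acting.

```bash
python3 - <<'E'
from h import *
w=get_image("wrist")["color"]; s=get_image("side")["color"]
a=cv2.resize(w[90:330,130:390],None,fx=1.5,fy=1.5,interpolation=cv2.INTER_CUBIC)
b=cv2.resize(s[130:250,190:310],(360,360),interpolation=cv2.INTER_CUBIC)
cv2.imwrite("pics/c3.png",np.hstack([a,b])[...,::-1])
E
python3 go.py .5415 .11 .072 57
```

```text
t 18.43 pos [0.541  0.1095 0.0727] th 56.9 z [ 0. -0. -1.] delta mm [0.7 0.2 0.7] turn -0.002 F [-0.   0.2 -0.5] T [-0.06  0.03  0.01] w 0.0001 g 0.0 q [-0.12  0.79 -0.28  1.89  0.4   0.52 -1.25]
```

View pics/c3.png

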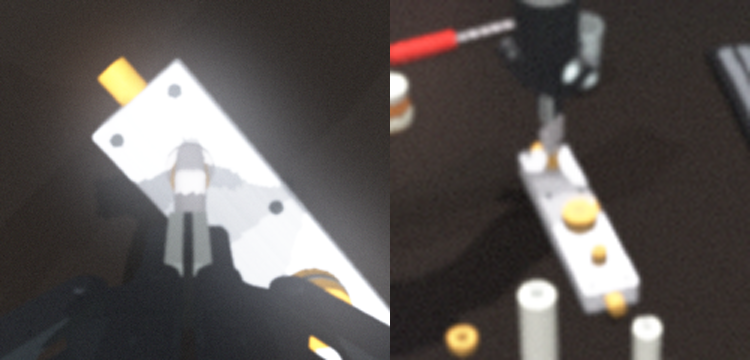

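```bash
python3 - <<'E'
from h import *
im=get_image("wrist"); f=intr(im); K=np.array([[f,0,im["cx"]],[0,f,im["cy"]],[0,0,1.]])
r=cv2.Rodrigues(np.array(im["R"]))[0]; d=np.array([np.cos(.993),np.sin(.993),0]); c=np.array([.541,.110,0]); n=np.array([-d[1],d[0],0])
P=[c+d*a+n*b+[0,0,z] for z in(.102,.068) for a in(.022,-.022) for b in(.006,-.006)]+[c+[0,0,.0727],c+[0,0,.0917]]
print(((cv2.projectPoints(np.array(P),r,np.array(im["t"],float),K,np.array([im["k1"],0,0,0,0.]))[0][:,0]-[130,90])*1.5).round(0).tolist())
W=cloud(im)
for v in range(140,290,10):
    u=190; p=W[90+int(v/1.5),130+int(u/1.5)]; q=p-c; print(v,"along %.1f across %.1f z %.1f"%(q@d*1000,q@n*1000,p[2]*1000))
print(-np.array(im["R"]).T@im["t"])
E
```

```text
[[171.0, 169.0], [204.0, 169.0], [172.0, 275.0], [202.0, 275.0], [173.0, 143.0], [201.0, 143.0], [174.0, 234.0], [200.0, 234.0], [187.0, 194.0], [187.0, 213.0]]
140 along 13.2 across -0.9 z 30.5
150 along 21.7 across -0.8 z 76.9
160 along 21.9 across -0.7 z 89.6
170 along 21.4 across -0.7 z 100.5
180 along 18.8 across -0.7 z 104.4
190 along 15.2 across -0.7 z 104.0
200 along 11.2 across -0.7 z 104.3
210 along 7.0 across -0.7 z 104.2
220 along 9.2 across -0.6 z 116.4
230 along 9.4 across -0.6 z 124.3
240 along 9.6 across -0.6 z 131.6
250 along 9.9 across -0.5 z 137.4
260 along 9.8 across -0.5 z 143.2
270 along 8.1 across -0.5 z 145.7
280 along 4.8 across -0.5 z 145.2
[0.58200854 0.17276226 0.25020812]
```

```bash
python3 - <<'E'
from h import *
im=get_image("wrist"); W=cloud(im)
print("cols",list(range(236,278,3)))
for v in range(196,262,5):
    print(v,[ "nan" if np.isnan(W[v,u,2]) else int(round(W[v,u,2]*1000)) for u in range(236,278,3)])
c=np.array([.541,.11,0]); d=np.array([np.cos(.993),np.sin(.993),0]); n=np.array([-d[1],d[0],0])
for v in(236,245):
    print(v,[(int((W[v,u]-c)@d*1000),int((W[v,u]-c)@n*1000)) for u in range(236,278,3)])
E
```

```text
cols [236, 239, 242, 245, 248, 251, 254, 257, 260, 263, 266, 269, 272, 275]
196 ['nan', 31, 40, 40, 87, 89, 89, 89, 89, 87, 40, 40, 31, 32]
201 [30, 31, 39, 47, 96, 97, 99, 98, 98, 98, 'nan', 40, 32, 31]
206 [32, 31, 40, 58, 103, 103, 102, 103, 102, 102, 100, 39, 32, 31]
211 [32, 32, 31, 57, 102, 104, 104, 104, 104, 104, 101, 37, 31, 31]
216 [30, 31, 31, 57, 103, 102, 103, 104, 104, 103, 101, 31, 31, 32]
221 [31, 31, 31, 33, 103, 103, 103, 105, 103, 102, 102, 32, 31, 32]
226 [31, 32, 31, 31, 103, 104, 103, 103, 103, 103, 102, 32, 32, 30]
231 [1, 31, 32, 31, 103, 104, 103, 104, 103, 103, 101, 32, 31, 31]
236 [1, 0, 118, 118, 118, 117, 118, 117, 117, 117, 117, 31, 31, 32]
241 [116, 115, 124, 123, 123, 122, 123, 122, 122, 122, 124, 116, 116, 116]
246 [121, 121, 129, 130, 128, 128, 128, 130, 129, 130, 128, 121, 121, 120]
251 [126, 127, 133, 133, 134, 133, 133, 134, 133, 134, 'nan', 134, 127, 127]
256 [131, 131, 138, 137, 138, 137, 138, 139, 137, 138, 138, 137, 131, 131]
261 [136, 142, 142, 142, 141, 142, 142, 143, 143, 142, 142, 142, 135, 135]
236 [(-47, 17), (-47, 15), (9, 6), (9, 4), (10, 3), (9, 1), (10, 0), (9, -1), (9, -2), (9, -4), (9, -5), (-32, -11), (-32, -14), (-32, -16)]
245 [(5, 9), (6, 7), (10, 6), (10, 4), (9, 3), (10, 1), (9, 0), (10, -1), (10, -2), (10, -3), (10, -5), (6, -7), (5, -8), (6, -10)]
```

The depth map shows the closed pads ending at z ≈ 0.113, about 10 mm above the bar top. So the fingers end roughly 40 mm higher than the stated TCP, and they closed on air. I open, go down 40 mm in small steps watching the force, and grip again.

Request:
step_arm(
  moves="0 0 0 0; 0 0 0 0; 0 0 0 0; 0 0 0 0; 0 0 0 0; 0 0 0 0; 0 0 0 0; 0 0 0 0; 0 0 0 0",
  grip=0,
)

```text
t: 19.28
tcp_pos: [0.5409, 0.1095, 0.0727]
tool_rot: [0.879, 0.476, -0.0, 0.0]
ft_force: [0.8, -0.3, 0.2]
width: 0.0851
grasp_force: 0.0
```

Request:
step_arm(
  moves="0 0 4 0; 0 0 5 0; 0 0 5 0; 0 0 4 0; 0 0 0 0; 0 0 0 0",
)

```text
t: 19.78
tcp_pos: [0.5406, 0.1095, 0.0542]
tool_rot: [0.879, 0.476, -0.0, -0.0]
ft_force: [-1.0, 0.3, -0.4]
width: 0.0853
grasp_force: 0.0
```

```bash
python3 go.py .5415 .11 .033 57
```

```text
t 19.78 pos [0.5406 0.1095 0.0542] th 56.9 z [-0.001 -0.    -1.   ] delta mm [ 0.9  0.5 21.2] turn -0.002 F [-1.   0.3 -0.4] T [-0.01 -0.02  0.04] w 0.0853 g 0.0 q [-0.13  0.82 -0.26  1.9   0.42  0.48 -1.26]
```

Request:
step_arm(
  moves="0.5 0 4 0; 0 0 4 0; 0 0 4 0; 0 0 3 0; 0 0 0 0; 0 0 0 0",
)

```text
t: 20.28
tcp_pos: [0.541, 0.1099, 0.0394]
tool_rot: [0.879, 0.476, -0.0, -0.0]
ft_force: [-0.0, 0.4, -0.3]
width: 0.0851
grasp_force: 0.0
```

Request:
step_arm(
  moves="0 0 0 0; 0 0 0 0; 0 0 0 0; 0 0 0 0; 0 0 0 0; 0 0 0 0; 0 0 0 0; 0 0 0 0; 0 0 0 0; 0 0 0 0; 0 0 0 0",
  grip=1,
  newtons=40,
)

```text
t: 21.2
tcp_pos: [0.5419, 0.1095, 0.0399]
tool_rot: [0.879, 0.476, 0.0, 0.0]
ft_force: [2.7, -3.0, 2.5]
width: 0.0112
grasp_force: 42.1
```

```bash
python3 go.py .5415 .11 .04 7.5
```

```text
t 21.20 pos [0.5419 0.1095 0.0399] th 56.9 z [ 0.001 -0.    -1.   ] delta mm [ 0.2 -0.6 -0.1] turn 0.861 F [ 2.7 -3.   2.5] T [-0.39 -0.41  0.04] w 0.0112 g 42.1 q [-0.14  0.84 -0.24  1.9   0.43  0.45 -1.27]
```

The handle is gripped now (11.2 mm opening, 42 N). Turning clockwise.

Request:
step_arm(
  moves="0 0 0 0.06; 0 0 0 0.09; 0 0 0 0.09; 0 0 0 0.09; 0 0 0 0.09; 0 0 0 0.09; 0 0 0 0.09; 0 0 0 0.09; 0 0 0 0.06; 0 0 0 0; 0 0 0 0",
)

```text
t: 22.12
tcp_pos: [0.5417, 0.11, 0.0399]
tool_rot: [0.993, 0.122, 0.001, 0.0]
ft_force: [2.0, -1.7, 3.3]
width: 0.0112
grasp_force: 42.3
```

```bash
python3 go.py .5415 .11 .04 7.5
```

```text
t 22.12 pos [0.5417 0.11   0.0399] th 14.0 z [ 0.001 -0.    -1.   ] delta mm [-0.2 -0.1 -0.1] turn 0.113 F [ 2.  -1.7  3.3] T [-0.37 -0.36 -0.06] w 0.0112 g 42.3 q [-0.24  0.83 -0.07  1.91  0.13  0.4  -1.74]
```

Request:
step_arm(
  moves="0 0 0 0.05; 0 0 0 0.04; 0 0 0 0.03; 0 0 0 0; 0 0 0 0; 0 0 0 0",
)

```text
t: 22.62
tcp_pos: [0.5417, 0.11, 0.0399]
tool_rot: [0.998, 0.062, 0.001, -0.0]
ft_force: [2.7, -1.7, 4.9]
width: 0.0112
grasp_force: 42.6
```

```bash
python3 go.py .5415 .11 .04 7.5
```

```text
t 22.62 pos [0.5417 0.11   0.0399] th 7.1 z [ 0.001  0.    -1.   ] delta mm [-0.2 -0.  -0.1] turn -0.007 F [ 2.7 -1.7  4.9] T [-0.38 -0.46  0.32] w 0.0112 g 42.6 q [-0.26  0.83 -0.04  1.91  0.08  0.4  -1.81]
```

Request:
step_arm(
  moves="0 0 0 0.03; 0 0 0 0.03; 0 0 0 0; 0 0 0 0; 0 0 0 0",
)

```text
t: 23.03
tcp_pos: [0.5417, 0.11, 0.04]
tool_rot: [0.999, 0.035, 0.001, 0.0]
ft_force: [2.6, -3.1, 5.9]
width: 0.0114
grasp_force: 66.1
```

```bash
python3 go.py .5415 .11 .04 97.5
```

```text
t 23.03 pos [0.5417 0.11   0.04  ] th 4.0 z [ 0.001 -0.001 -1.   ] delta mm [-0.2 -0.1 -0. ] turn -1.632 F [ 2.6 -3.1  5.9] T [-0.59 -0.58  1.5 ] w 0.0114 g 66.1 q [-0.27  0.83 -0.03  1.91  0.06  0.4  -1.84]
```

Seated: 1.5 N m against the stop. Backing off a quarter turn.

Request:
step_arm(
  moves="0 0 0 -0.06; 0 0 0 -0.1; 0 0 0 -0.1; 0 0 0 -0.1; 0 0 0 -0.1; 0 0 0 -0.1; 0 0 0 -0.1; 0 0 0 -0.1; 0 0 0 -0.06; 0 0 0 0; 0 0 0 0",
)

```text
t: 23.95
tcp_pos: [0.5418, 0.1096, 0.0399]
tool_rot: [0.904, 0.427, 0.0, 0.0]
ft_force: [4.1, -2.5, 5.3]
width: 0.0114
grasp_force: 42.5
```

```bash
python3 go.py .5415 .11 .04 97.5
```

```text
t 23.95 pos [0.5418 0.1096 0.0399] th 50.5 z [ 0.001 -0.    -1.   ] delta mm [ 0.1 -0.5 -0.1] turn -0.82 F [ 4.1 -2.5  5.3] T [-0.53 -0.57  0.08] w 0.0114 g 42.5 q [-0.15  0.84 -0.22  1.9   0.39  0.44 -1.34]
```

Request:
step_arm(
  moves="0 0 0 -0.06; 0 0 0 -0.1; 0 0 0 -0.1; 0 0 0 -0.1; 0 0 0 -0.1; 0 0 0 -0.1; 0 0 0 -0.1; 0 0 0 -0.1; 0 0 0 -0.06; 0 0 0 0; 0 0 0 0; 0 0 0 0",
)

```text
t: 24.95
tcp_pos: [0.5423, 0.1094, 0.0399]
tool_rot: [0.66, 0.752, 0.0, 0.001]
ft_force: [5.1, -2.9, 4.6]
width: 0.0115
grasp_force: 42.5
```

```bash
python3 go.py .5415 .11 .04 97.5; python3 - <<'E'
from h import *
for n in("wrist","top","side"):
    im=get_image(n); W=cloud(im); Z=W[...,2]
    m=(np.hypot(W[...,0]-.5415,W[...,1]-.11)<.03)&(Z>.085)&(Z<.107); P=W[m]
    if len(P)>5: print(n,"bar",len(P),cv2.minAreaRect((P[:,:2]*1000).astype(np.float32)))
    m=(np.hypot(W[...,0]-.563,W[...,1]+.305)<.025)&(Z>.14)&(Z<.18); P=W[m]
    if len(P)>5: print(n,"pen",len(P),np.median(P,0))
E
```

```text
t 24.95 pos [0.5423 0.1094 0.0399] th 97.5 z [ 0.001 -0.001 -1.   ] delta mm [ 0.7 -0.7 -0.1] turn -0.0 F [ 5.1 -2.9  4.6] T [-0.65 -0.84  0.09] w 0.0115 g 42.5 q [-0.03  0.86 -0.43  1.9   0.68  0.53 -0.79]
wrist bar 3522 ((541.5584716796875, 110.1429214477539), (36.03981399536133, 36.31665802001953), 52.80314636230469)
top pen 70 [ 0.56188366 -0.30139062  0.15421183]
side bar 71 ((540.9151611328125, 103.94798278808594), (35.99717330932617, 39.11798858642578), 45.135765075683594)
side pen 64 [ 0.56255274 -0.31181076  0.15287426]
```

The tool stands at 97.5°, a quarter turn from the seat; the handle is gripped at 42 N and the pen is home. Handing in.

Request:
step_arm(
  moves="0 0 0 0; 0 0 0 0; 0 0 0 0; 0 0 0 0",
)

```text
t: 25.43
tcp_pos: [0.5423, 0.1094, 0.0399]
tool_rot: [0.66, 0.752, 0.0, 0.001]
ft_force: [5.4, -3.2, 4.3]
width: 0.0111
grasp_force: 42.5
```

```bash
python3 -c "
from rig import *
print(hand_in())"
```

```text
the job is handed in; nothing more can be done
None
```

I touched the pen on both test points, wide then narrow, and put it back in its stand. I then seated the valve, backed it off a quarter turn, and handed in at 25.4 s with the handle still gripped at 42 N; the hand-in returned no verdict.

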